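Knock the sample jar out of its capping nest

TASK

The red-capped amber jar is stuck below the rim of its capping nest, out of reach of fingers. Lift the green handle of that nest all the way up, so that its knockout rod pushes the jar out, then take the jar and stand it upright in the blue tray, setting it down gently rather than dropping it. Leave the white-capped jar where it is, in the other nest.

Things in the scene. Friction and masses are not known exactly. Their poses are not given: they have to be found in the camera images.
- amber_jar: Amber jar, red cap: upright cylinder 36 mm wide, 46 tall, 90 g. Origin at its centre, z up. Starts sunk in the 50 mm deep round well of a 72 mm square aluminium nest whose rim is 120 mm above the bench: centre at 93 mm, top 4 mm under the rim, only the cap seen. With the handle fully up it stands loose on the rod, centre at 139 mm, foot 4 mm under the rim, free to grip from any side.
- nest_a_handle (a point): Centre of the green handle of the amber jar's nest: upright cylinder 26 mm wide, 32 tall, centre 100 mm above the bench at the start, 115 mm from the nest's axis, on the robot's side. One piece with the knockout rod under the jar; slides straight up only, 48 mm to its stop (last 46 push the jar), takes about 10 N, stays up when let go. The clear jar's nest has one just like it.
- clear_jar: Clear glass jar with a white cap, same size as the amber one, sunk in the same way in the other, identical nest, which has its own green handle. It stays there. Origin at its centre, z up.
- tray_in (a point): Centre of the inner floor of the open blue tray, which is fixed to the bench: 190 by 190 mm outside, walls 4 mm thick, their top 22 mm above the bench; the floor is 4 mm above the bench. x and y run along its sides.
There are look-alikes about, which are no part of the job. Leave any purple look-alike of the part that bears nest_a_handle alone. Leave any yellow look-alike of the amber_jar alone.

How it is judged:
On the way:
1. the nest's green handle is lifted up and its rod has pushed the amber jar out above the rim (height (world z) of nest_a_handle above 0.138 m and height (world z) of amber_jar above 0.128 m and horizontal distance between amber_jar and nest_a_handle between 0.105 and 0.125 m), for 0.2 s.
At the end, for the whole second after the job is handed in: The amber jar stands upright (within 10 degrees) and at rest on the floor of the blue tray, anywhere within its walls, and the clear jar is still in its nest, within 15 mm of where it was (x of amber_jar in the frame of tray_in between -0.085 and 0.085 m and y of amber_jar in the frame of tray_in between -0.085 and 0.085 m and height (world z) of amber_jar between 0.022 and 0.032 m and angle between amber_jar's own z axis and vertical below 0.17 rad and linear speed of amber_jar below 0.02 m/s and distance of clear_jar from where it was at the start of the episode below 0.015 m); the robot touches nothing.
It fails at once if the clear jar is pushed up or otherwise moved by more than 15 mm (distance of clear_jar from where it was at the start of the episode above 0.015 m).
It fails at once if the amber jar is dropped: it nears the tray floor (last 18 mm) or the bench faster than 0.6 m/s (height (world z) of amber_jar below 0.045 m and linear speed of amber_jar above 0.6 m/s).
It also fails if it takes over 51 s, if anything falls off the work surface, if the arm or the gripper's body presses on something with over 40 N, if the wrist force passes 120 N, or if a joint passes its speed limit or range.

ROBOT

A 6-joint arm with a two-finger parallel gripper is mounted at the origin on the work surface. World frame = base frame: x ahead of the robot, y to its left, z up, the work surface at z = 0. Lengths are in m, angles in rad, forces in N, time in s.
With the tool pointing down it reaches from about 0.325 to 0.9 m from the base axis. Payload 6.1 kg.
Tool frame: the origin (TCP) lies at the very end of the fingers, on their centre line; the grasp point (between the pads) lies 19 mm behind it (ctrl.grasp_offset is the distance from the TCP to the grasp point, in m); z points along the fingers, y is the direction in which the jaws open and shut (so a half turn about z gives the same grasp; the last joint's range is limited). The gripper opens to 85 mm and grips with 20 to 120 N. Pads are 22 mm wide; open, the fingers measure 114 mm over their backs; the gripper's body (76 mm by 85 mm) begins 54 mm behind the grasp point. The pads swing forward as they close: fully open they stand 13 mm farther back than shut.
Start: joints at [-1.428, 0.22, 1.526, -0, 1.395, -0.126], TCP at [0.166, -0.603, 0.231] pointing down, gripper open.
Joint ranges: [-2.98, 2.98], [-0.91, 2.08], [0.09, 2.57], [-1.24, 4.39], [0.2, 2.65], [-2.68, 2.68]. Speed limits (rad/s): [2.57, 2.57, 3.01, 3.14, 3.14, 3.14].

INTERFACE

Orientations are given as a rotation vector (axis times angle).
In Python, from workcell import ctrl, read_camera, camera_params, ticket, recognise, trace gives the robot as it stands. The module is installed in compiled form; this text tells all that it offers.
- The arm moves only by the tool send_rows, never from a script. Its argument "commands" is one flat list of numbers, 7 for each row, row after row: the closure, from -1 (fully open) to 1 (shut), then the shift along the tool's x, y, z in m, then the turn, a rotation vector about the tool's x, y, z in degrees. In form: [jaw, tx, ty, tz, wx, wy, wz, jaw, tx, ty, tz, wx, wy, wz, ...]. A call has 1 to 20 rows; each row shifts and turns the commanded pose from where the row before left it, along the tool's axes as they then stand; what a row does not reach is not made up. A row lasts 1/8 s, in which the tool goes at most 62.5 mm and 10.7 degrees, less where a joint would pass 70% of its speed; a pose out of reach is approached as far as the arm can. A call is refused whole if a number of a shift passes 0.0625 or a number of a turn 10.7, either way. A call with a gripper value outside its range is refused whole. The fingers move at their own pace and stop on an object; "squeeze" is the grip in N (left out, the last holds). Time passes only in rows, so rows that do not move let the fingers close. It gives the time, the measured TCP pose, the force and the opening at its end, in the units of the state.
- ctrl.get_obs(): the state, without advancing time (a new reading comes with each control period).
- read_camera(name): name is "side" or "top"; returns the picture (400x640x3 uint8, red, green, blue); there is no depth.
- camera_params(name): a dict with "camera_matrix" (3x3 intrinsics, pixels), "world_to_cam" (4x4, takes a point from world to camera coordinates). Camera axes: x right, y down, z forward; pixel columns grow to the right and rows downward; lengths in m; the calibration is good to about 2 mm. A picture is of the moment at which its call begins. camera_params takes no time and is no camera call.
- ticket.finish_job(): hands the job in, once; it reports no verdict.
Trained networks look in the newest picture that a camera, given by its name, has taken for a name from the list of things; names that differ only in an ending like _2 or _b are one class to them, and where a whole thing is asked for, a point or a joint stands for the part that bears it (a point fixed in the world has none). Each returns a list of dicts, best first, with "conf" (0 to 1); they miss things now and then, are a little off and sometimes report something else, mostly with a low value. They report only what shows in the picture. A call takes as long as a camera call. They do not tell look-alikes from the thing itself.
- recognise(camera, thing): "position" ([x, y, z] in m, in the coordinates of the camera as it stood for that picture, good to about 4 mm: the middle of the surface that is visible of it).
- trace(camera, thing): "pixels" (400x640 bool, what is visible of it).
The state is a dict: "time_s": time; "joints": joint angles; "qd": joint speeds; "joint_torque": joint torques, N m; "position": TCP position; "eef_rot": TCP orientation; "ft_force": force on the tool from outside, world axes, zero at the start; "ft_torque": the same for the moment, N m; "finger_gap": finger opening in m.
Only numpy, scipy, OpenCV 4.12 (cv2) and the standard library are available. Lean on these libraries where they do the work, as an engineer would, in place of code of your own. Each camera call takes 0.05 s, during which the arm holds its last target.

## Working session

There is one attempt and no reset: what is moved stays moved. The work goes in short steps, Python scripts to look and compute and a tool call to move; the robot and the scene stay as the last step left them, time stands still between calls to the robot, and variables do not carry over. Pictures are saved under pics/ and viewed, and the job is handed in when it is done.

Besides the shell and the picture viewer there is one more tool, called by a JSON object that holds its "method" and its "body". send_rows: Moves the arm, as the interface text tells. Its arguments: {"type":"object","properties":{"commands":{"type":"array","items":{"type":"number"}},"squeeze":{"type":"number"}},"required":["commands"]}

```bash
mkdir -p pics
cat > h.py <<'E'
import numpy as np, cv2
from workcell import ctrl, read_camera, camera_params, ticket, recognise, trace
def towld(cam,p):
    T=np.array(camera_params(cam)["world_to_cam"]); return (np.linalg.inv(T)@np.r_[p,1])[:3]
def proj(cam,P):
    c=camera_params(cam);T=np.array(c["world_to_cam"]);q=(T@np.r_[P,1])[:3];u=np.array(c["camera_matrix"])@q;return u[:2]/u[2]
def pix(cam,u,v,z):
    c=camera_params(cam);T=np.linalg.inv(np.array(c["world_to_cam"]));d=T[:3,:3]@np.linalg.inv(np.array(c["camera_matrix"]))@np.array([u,v,1.]);o=T[:3,3]
    return o+d*(z-o[2])/d[2]
def save(cam,name):
    im=np.array(read_camera(cam));cv2.imwrite(f"pics/{name}.png",im[:,:,::-1]);return im
E
python3 - <<'E'
from h import *
for c in("top","side"):
    save(c,c+"0")
    for t in("amber_jar","nest_a_handle","clear_jar"):
        for r in recognise(c,t): 
            p=towld(c,r["position"]);print(c,t,round(r["conf"],2),p.round(3),proj(c,p).round())
s=ctrl.get_obs();print(s)
E
```

```text
top amber_jar 0.73 [ 0.593 -0.283  0.117] [476. 151.]
top amber_jar 0.58 [ 0.669 -0.182  0.053] [416. 125.]
top nest_a_handle 0.96 [ 0.495 -0.302  0.017] [469. 204.]
top nest_a_handle 0.9 [ 0.261 -0.271  0.06 ] [469. 315.]
top clear_jar 0.77 [0.61  0.    0.117] [335. 147.]
side amber_jar 0.81 [ 0.662 -0.171  0.042] [297. 157.]
side nest_a_handle 0.92 [ 0.257 -0.263  0.033] [462. 183.]
side nest_a_handle 0.6 [ 0.487 -0.301  0.015] [378. 157.]
{'time_s': 0.4, 'joints': array([-1.42808897e+00,  2.20571978e-01,  1.52666845e+00,  2.31007108e-05,
        1.39468986e+00, -1.26082835e-01]), 'qd': array([ 0.00035549, -0.00153522, -0.00276851,  0.00133213, -0.00018581,
        0.00077474]), 'joint_torque': array([-8.13675542e-04, -4.96152556e+01, -3.89100409e+01, -1.63855484e-04,
        4.04383609e-03,  2.94546169e-05]), 'position': array([ 0.16597839, -0.60245721,  0.23110374]), 'eef_rot': array([-3.11292963e+00, -4.20893210e-01, -3.13112075e-05]), 'ft_force': array([0.60202097, 0.94041027, 0.58855951]), 'ft_torque': array([ 0.01435762, -0.01217177,  0.0041365 ]), 'finger_gap': 0.08551176629871207}
```

View pics/top0.png

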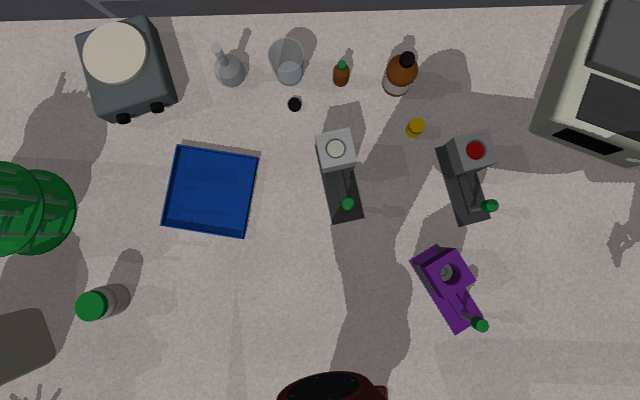

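View pics/side0.png

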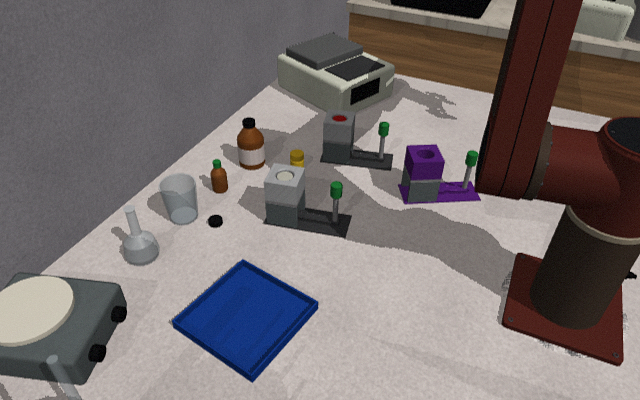

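The pictures show these candidates:
- **Nests:** the red cap is at top (475,150) in a grey nest, with its green handle at top (491,206) and side (384,129). The white-capped nest is at top (335,148), handle (348,204). The purple look-alike is at top (445,270), handle (481,325). The red-capped one fits the task.
- **Other things:** the yellow jar look-alike is at top (416,127). The tray is at top (210,191).

I'll confirm with an enlarged crop and measure.

Run:
```python
from h import *
t=cv2.imread("pics/top0.png");s=cv2.imread("pics/side0.png")
a=cv2.resize(t[110:240,420:520],None,fx=4,fy=4,interpolation=2);b=cv2.resize(s[95:175,310:400],None,fx=4.3,fy=4.3,interpolation=2)
o=np.zeros((540,790,3),np.uint8);o[:a.shape[0],:a.shape[1]]=a;o[:b.shape[0],400:400+b.shape[1]]=b[:, :390]
cv2.imwrite("pics/crop.png",o)
def blob(im,box,lo,hi):
    x0,y0,x1,y1=box;h=cv2.cvtColor(im[y0:y1,x0:x1],cv2.COLOR_BGR2HSV);m=cv2.inRange(h,lo,hi)
    n,l,st,c=cv2.connectedComponentsWithStats(m);i=1+np.argmax(st[1:,4]);return c[i]+[x0,y0],st[i][:2]+[x0,y0],st[i][2:]
G=((45,80,40),(85,255,255))
for nm,im,bx in(("top",t,(470,190,510,225)),("side",s,(370,115,400,145))):
    c,o_,w=blob(im,bx,*G);print("handle",nm,c,o_,w,pix(nm,*c,.1),pix(nm,*c,.116))
for nm,im,bx in(("top",t,(460,135,490,165)),("side",s,(325,110,355,130))):
    h=im.copy();c,o_,w=blob(im,bx,(0,120,60),(8,255,255));print("cap",nm,c,o_,w,pix(nm,*c,.116))
h=cv2.cvtColor(t,cv2.COLOR_BGR2HSV);m=cv2.inRange(h,(105,120,40),(125,255,255));m[:, :140]=0;m[:,280:]=0
cn=max(cv2.findContours(m,0,2)[0],key=cv2.contourArea)
bx=cv2.boxPoints(cv2.minAreaRect(cn))
for p in bx: print(p,pix("top",*p,.022))
print("tray mid",np.mean([pix("top",*p,.022) for p in bx],0))
m=cv2.inRange(cv2.cvtColor(s,cv2.COLOR_BGR2HSV),(105,120,40),(125,255,255));m[:250]=0
cn=max(cv2.findContours(m,0,2)[0],key=cv2.contourArea);ap=cv2.approxPolyDP(cn,6,True)[:,0]
print([(p,pix("side",*map(float,p),.022).round(3)) for p in ap])
for c in("top","side"):
  T=np.linalg.inv(np.array(camera_params(c)["world_to_cam"]));print(c,T[:3,3])
```

```text
handle top [489.         205.62303665] [480 199] [ 19  14 191] [ 0.48430618 -0.30899938  0.1       ] [ 0.48320077 -0.30198969  0.116     ]
handle side [383.47244094 128.70866142] [379 122] [ 10  15 127] [ 0.48262853 -0.30807749  0.1       ] [ 0.47534168 -0.28208907  0.116     ]
cap top [474.8442623 149.9057377] [466 142] [ 18  18 244] [ 0.59607415 -0.2811201   0.116     ]
cap side [339.34 117.8 ] [333 115] [13  6 50] [ 0.59504845 -0.28256725  0.116     ]
[160.      225.00002] [0.46208387 0.39496465 0.022     ]
[173.72974 142.62163] [0.65070875 0.36733665 0.022     ]
[258.05408 156.67567] [0.61313587 0.17288359 0.022     ]
[244.32434 239.05406] [0.42672983 0.20445462 0.022     ]
tray mid [0.53816458 0.28490988 0.022     ]
[(array([241, 260], dtype=int32), array([0.612, 0.182, 0.022])), (array([172, 321], dtype=int32), array([0.644, 0.363, 0.022])), (array([252, 381], dtype=int32), array([0.454, 0.405, 0.022])), (array([317, 301], dtype=int32), array([0.427, 0.211, 0.022]))]
top [0.43184227 0.02368653 0.85937428]
side [0.1844531  0.75536124 0.75471523]
```

View pics/crop.png

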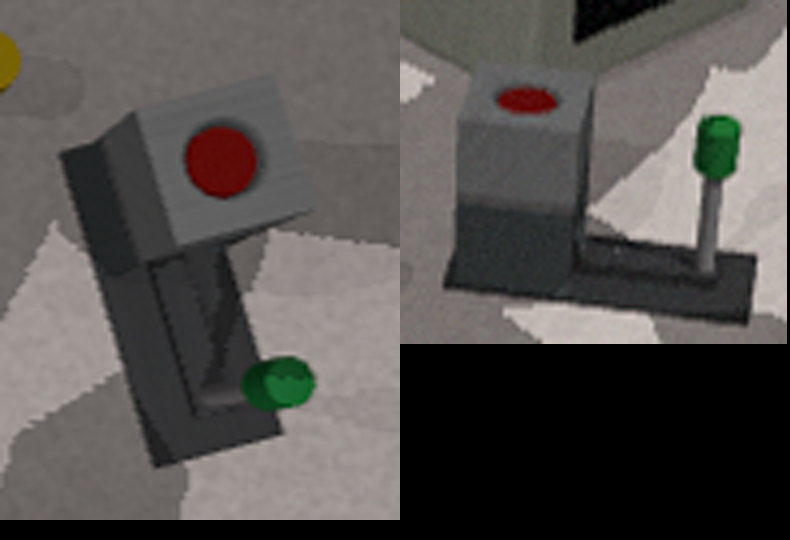

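The red-capped nest is confirmed. Its handle is at (0.4835, -0.3085) and the cap at (0.5955, -0.282). They are 115 mm apart, as given, and both cameras agree. The current jaw axis is already about perpendicular to the handle–nest line, so no turn is needed.

{"method": "send_rows", "body": {"commands": [-1,0.032,-0.0166,0,0,0,0,-1,0.032,-0.0166,0,0,0,0,-1,0.032,-0.0166,0,0,0,0,-1,0.032,-0.0166,0,0,0,0,-1,0.032,-0.0166,0,0,0,0,-1,0.032,-0.0166,0,0,0,0,-1,0.032,-0.0166,0,0,0,0,-1,0.032,-0.0166,0,0,0,0,-1,0.032,-0.0166,0,0,0,0,-1,0.032,-0.0166,0,0,0,0,-1,0.032,-0.0166,0,0,0,0,-1,0.032,-0.0166,0,0,0,0,-1,0,0,0,0,0,0,-1,0,0,0,0,0,0,-1,0,0,0,0,0,0], "squeeze": 50}}

```text
time_s: 2.28
position: [0.4826, -0.3093, 0.2313]
eef_rot: [3.113, 0.419, -0.0]
ft_force: [0.7, -0.3, -0.8]
finger_gap: 0.0853
```

{"method": "send_rows", "body": {"commands": [-1,0.001,0,0.03,0,0,0,-1,0,0,0.03,0,0,0,-1,0,0,0.03,0,0,0,-1,0,0,0.03,0,0,0,-1,0,0,0.016,0,0,0,-1,0,0,0.016,0,0,0,-1,0,0,0,0,0,0,-1,0,0,0,0,0,0]}}

```text
time_s: 3.28
position: [0.4848, -0.3088, 0.0803]
eef_rot: [3.112, 0.421, 0.002]
ft_force: [0.6, 0.1, -0.2]
finger_gap: 0.0853
```

Run:
```python
from h import *
a=save("side","s1")[:,:,::-1];b=save("top","t1")[:,:,::-1]
A=cv2.resize(a[60:200,290:430],(395,395));B=cv2.resize(b[100:240,400:540],(395,395))
cv2.imwrite("pics/c1.png",np.hstack([A,B]))
```

```text
(no output)
```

View pics/c1.png

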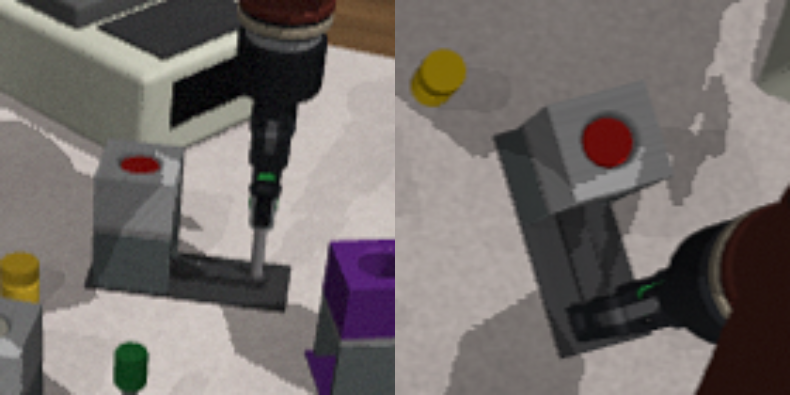

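The fingers straddle the green handle (crop (265,180) side, (645,290) top). I'll close now.

{"method": "send_rows", "body": {"commands": [1,0,0,0,0,0,0,1,0,0,0,0,0,0,1,0,0,0,0,0,0,1,0,0,0,0,0,0,1,0,0,0,0,0,0,1,0,0,0,0,0,0,1,0,0,0,0,0,0,1,0,0,0,0,0,0], "squeeze": 60}}

```text
time_s: 4.38
position: [0.4844, -0.3087, 0.0796]
eef_rot: [3.112, 0.421, 0.001]
ft_force: [-0.7, -3.1, 2.3]
finger_gap: 0.0247
```

{"method": "send_rows", "body": {"commands": [1,0,0,-0.005,0,0,0,1,0,0,-0.005,0,0,0,1,0,0,-0.005,0,0,0,1,0,0,-0.005,0,0,0,1,0,0,-0.005,0,0,0,1,0,0,-0.005,0,0,0,1,0,0,-0.005,0,0,0,1,0,0,-0.005,0,0,0,1,0,0,-0.004,0,0,0,1,0,0,-0.003,0,0,0,1,0,0,0,0,0,0,1,0,0,0,0,0,0]}}

```text
time_s: 5.88
position: [0.4844, -0.3087, 0.1253]
eef_rot: [3.113, 0.42, 0.001]
ft_force: [2.8, -6.6, -5.6]
finger_gap: 0.0245
```

Run:
```python
from h import *
a=save("side","s2")[:,:,::-1];b=save("top","t2")[:,:,::-1]
A=cv2.resize(a[60:200,290:430],(395,395));B=cv2.resize(b[100:240,400:540],(395,395))
cv2.imwrite("pics/c2.png",np.hstack([A,B]))
```

```text
(no output)
```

View pics/c2.png

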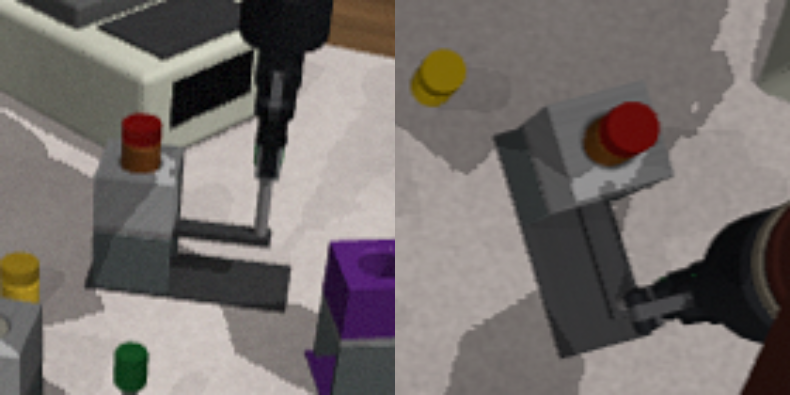

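The jar has risen (crop (140,145) side). The lift so far is 45.7 mm, so I'll go up to the stop.

{"method": "send_rows", "body": {"commands": [1,0,0,-0.002,0,0,0,1,0,0,-0.002,0,0,0,1,0,0,0,0,0,0,1,0,0,0,0,0,0]}}

```text
time_s: 6.48
position: [0.4844, -0.3086, 0.1278]
eef_rot: [3.113, 0.42, 0.001]
ft_force: [8.1, -8.6, -14.3]
finger_gap: 0.0245
```

The force is rising at 48.2 mm, so the handle is at its stop. Next I'll release it and rise.

{"method": "send_rows", "body": {"commands": [0.9,0,0,0.001,0,0,0,-1,0,0,0,0,0,0,-1,0,0,0,0,0,0,-1,0,0,0,0,0,0,-1,0,0,0,0,0,0,-1,0,0,0,0,0,0,-1,0,0,-0.02,0,0,0,-1,0,0,-0.03,0,0,0,-1,0,0,-0.03,0,0,0,-1,0,0,-0.03,0,0,0,-1,-0.03,0,-0.03,0,0,0,-1,-0.03,0,-0.01,0,0,0,-1,-0.03,0,0,0,0,0,-1,0,0,0,0,0,0]}}

```text
time_s: 8.22
position: [0.3965, -0.3329, 0.2814]
eef_rot: [3.111, 0.417, 0.002]
ft_force: [0.8, -0.4, 0.5]
finger_gap: 0.0853
```

Run:
```python
from h import *
a=save("side","s3")[:,:,::-1].copy();b=save("top","t3")[:,:,::-1].copy()
for c in("top","side"):
    for r in recognise(c,"amber_jar"):
        p=towld(c,r["position"]);print(c,round(r["conf"],2),p.round(3),proj(c,p).round())
A=cv2.resize(a[60:200,290:430],(395,395));B=cv2.resize(b[100:240,400:540],(395,395))
cv2.imwrite("pics/c3.png",np.hstack([A,B]))
def blob(im,box,rngs):
    x0,y0,x1,y1=box;h=cv2.cvtColor(im[y0:y1,x0:x1],cv2.COLOR_BGR2HSV);m=0
    for lo,hi in rngs:m=m|cv2.inRange(h,lo,hi)
    n,l,st,c=cv2.connectedComponentsWithStats(m);i=1+np.argmax(st[1:,4]);return c[i]+[x0,y0],st[i][:2]+[x0,y0],st[i][2:]
R=[((0,150,60),(5,255,255))]
c,o,w=blob(b,(460,120,510,170),R);print("cap top",c,o,w,pix("top",*c,.162))
c,o,w=blob(a,(320,95,360,130),R);print("cap side",c,o,w,pix("side",*c,.155))
G=[((45,80,40),(85,255,255))]
c,o,w=blob(b,(470,180,530,230),G);print("h top",c,pix("top",*c,.160))
c,o,w=blob(a,(370,90,400,145),G);print("h side",c,pix("side",*c,.148))
```

```text
top 0.9 [ 0.594 -0.277  0.162] [483. 146.]
top 0.72 [ 0.667 -0.18   0.051] [415. 126.]
top 0.31 [0.538 0.289 0.001] [210. 191.]
side 0.74 [ 0.593 -0.271  0.146] [339. 109.]
side 0.74 [ 0.665 -0.173  0.039] [296. 158.]
cap top [483.88768116 144.39130435] [473 136] [ 21  18 276] [ 0.59608864 -0.27987537  0.162     ]
cap side [339.49166667 104.83333333] [333 100] [ 14  11 120] [ 0.59475324 -0.27874333  0.155     ]
h top [500.24311927 203.5733945 ] [ 0.48353086 -0.30375174  0.16      ]
h side [385.35766423 111.86861314] [ 0.48290215 -0.30881782  0.148     ]
```

View pics/c3.png

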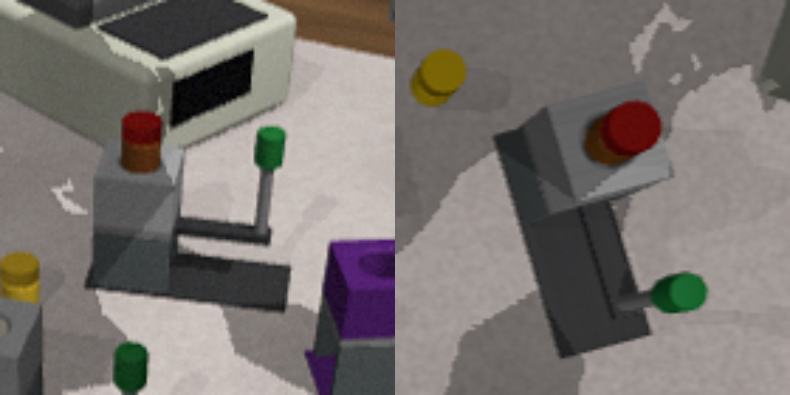

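The handle stays up at z≈0.148. The jar stands at (0.5955, -0.281) with its top at about 0.162, and the two cameras agree within 2 mm. Next I'll go above the jar.

{"method": "send_rows", "body": {"commands": [-1,0.026,0,0,0,0,0,-1,0.026,0,0,0,0,0,-1,0.026,0,0,0,0,0,-1,0.026,0,0,0,0,0,-1,0.026,0.001,0,0,0,0,-1,0.026,0.001,0,0,0,0,-1,0.026,0.001,0,0,0,0,-1,0.024,0,0,0,0,0,-1,0,0,0,0,0,0,-1,0,0,0,0,0,0,-1,0,0,0,0,0,0]}}

```text
time_s: 9.8
position: [0.5964, -0.2805, 0.2793]
eef_rot: [3.113, 0.42, -0.0]
ft_force: [0.6, 0.5, 0.4]
finger_gap: 0.0854
```

{"method": "send_rows", "body": {"commands": [-1,0,0,0.03,0,0,0,-1,0,0,0.03,0,0,0,-1,0,0,0.03,0,0,0,-1,0,0,0.025,0,0,0,-1,0,0,0.02,0,0,0,-1,0,0,0.018,0,0,0,-1,0,0,0,0,0,0,-1,0,0,0,0,0,0]}}

```text
time_s: 10.8
position: [0.5974, -0.2807, 0.1273]
eef_rot: [3.112, 0.421, 0.002]
ft_force: [-0.2, 0.3, 0.1]
finger_gap: 0.0856
```

Run:
```python
from h import *
a=save("side","s4")[:,:,::-1];b=save("top","t4")[:,:,::-1]
A=cv2.resize(a[60:200,290:430],(395,395));B=cv2.resize(b[100:240,400:540],(395,395))
cv2.imwrite("pics/c4.png",np.hstack([A,B]))
```

```text
(no output)
```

View pics/c4.png

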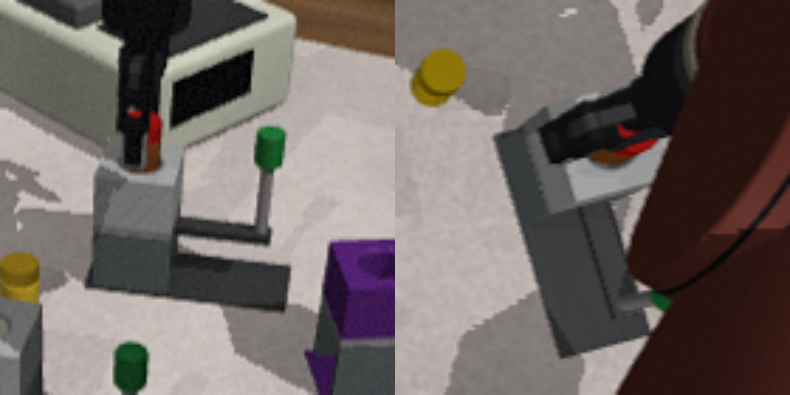

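The fingers straddle the jar (crop (140,140) side), so I'll close on it.

{"method": "send_rows", "body": {"commands": [1,-0.001,0,0,0,0,0,1,0,0,0,0,0,0,1,0,0,0,0,0,0,1,0,0,0,0,0,0,1,0,0,0,0,0,0,1,0,0,0,0,0,0,1,0,0,0,0,0,0], "squeeze": 35}}

```text
time_s: 11.78
position: [0.596, -0.2807, 0.1266]
eef_rot: [3.113, 0.421, 0.0]
ft_force: [-0.9, -0.1, 2.3]
finger_gap: 0.0348
```

{"method": "send_rows", "body": {"commands": [1,0,0,-0.005,0,0,0,1,0,0,-0.01,0,0,0,1,0,0,-0.015,0,0,0,1,0,0,-0.02,0,0,0,1,0,0,-0.02,0,0,0,1,0,0,-0.02,0,0,0,1,0,0,-0.02,0,0,0,1,0,0,-0.01,0,0,0,1,0,0,0,0,0,0]}}

```text
time_s: 12.9
position: [0.5963, -0.2809, 0.2474]
eef_rot: [3.112, 0.421, 0.002]
ft_force: [-0.3, 0.0, -0.9]
finger_gap: 0.035
```

Run:
```python
from h import *
a=save("side","s5")[:,:,::-1]
cv2.imwrite("pics/c5.png",cv2.resize(a[20:200,250:430],(540,540)));print(ctrl.get_obs()["joints"].round(2))
```

```text
[-0.56  0.29  1.41 -0.    1.44  0.74]
```

View pics/c5.png

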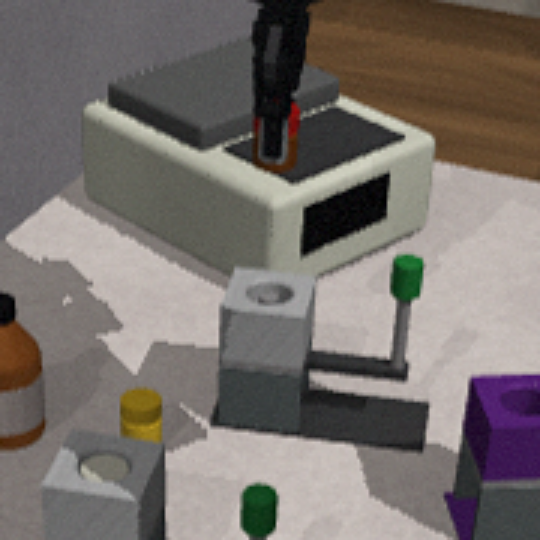

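The jar is held between the fingers (crop (278,135)) and the nest is empty. I'll carry it high over the other nest to the tray.

{"method": "send_rows", "body": {"commands": [1,0.003,-0.015,0,0,0,0,1,0.0055,-0.034,0,0,0,0,1,0.0055,-0.034,0,0,0,0,1,0.0055,-0.034,0,0,0,0,1,0.0055,-0.034,0,0,0,0,1,0.0055,-0.034,0,0,0,0,1,0.0055,-0.034,0,0,0,0,1,0.0055,-0.034,0,0,0,0,1,0.0055,-0.034,0,0,0,0,1,0.0055,-0.034,0,0,0,0,1,0.0055,-0.034,0,0,0,0,1,0.0055,-0.034,0,0,0,0,1,0.0055,-0.034,0,0,0,0,1,0.0055,-0.034,0,0,0,0,1,0.0055,-0.034,0,0,0,0,1,0.0055,-0.034,0,0,0,0,1,0.005,-0.03,0,0,0,0,1,0.003,-0.015,0,0,0,0,1,0,0,0,0,0,0,1,0,0,0,0,0,0]}}

```text
time_s: 15.45
position: [0.5347, 0.2929, 0.246]
eef_rot: [3.113, 0.42, -0.001]
ft_force: [0.8, -0.4, -0.5]
finger_gap: 0.0352
```

Run:
```python
from h import *
a=save("side","s6");b=save("top","t6")
cv2.imwrite("pics/c6.png",np.vstack([cv2.resize(a,(480,300)),cv2.resize(b,(480,300))])[:,:,::-1])
```

```text
(no output)
```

View pics/c6.png

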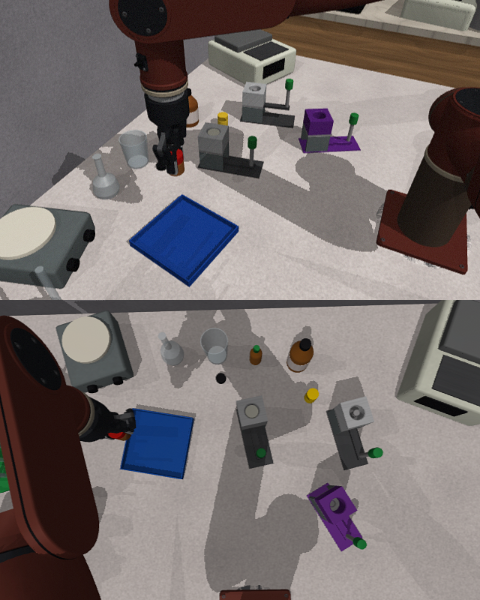

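The jar is held above the tray at about its centre: by TCP x,y (0.535, 0.293) against tray centre (0.537, 0.288). I'll lower it.

{"method": "send_rows", "body": {"commands": [1,0,0.004,0.02,0,0,0,1,0,0,0.025,0,0,0,1,0,0,0.025,0,0,0,1,0,0,0.025,0,0,0,1,0,0,0.025,0,0,0,1,0,0,0.025,0,0,0,1,0,0,0.025,0,0,0,1,0,0,0.02,0,0,0,1,0,0,0.015,0,0,0,1,0,0,0.01,0,0,0,1,0,0,0.005,0,0,0,1,0,0,0,0,0,0,1,0,0,0,0,0,0]}}

```text
time_s: 17.18
position: [0.5363, 0.2902, 0.0271]
eef_rot: [-3.113, -0.421, -0.002]
ft_force: [-0.3, -0.6, -0.6]
finger_gap: 0.035
```

{"method": "send_rows", "body": {"commands": [1,0,0,0.003,0,0,0,1,0,0,0.002,0,0,0,1,0,0,0.002,0,0,0,1,0,0,0,0,0,0,1,0,0,0,0,0,0]}}

```text
time_s: 17.8
position: [0.5358, 0.2899, 0.0193]
eef_rot: [-3.113, -0.421, 0.0]
ft_force: [0.3, 0.8, -1.1]
finger_gap: 0.0356
```

{"method": "send_rows", "body": {"commands": [1,0,0,0.0015,0,0,0,1,0,0,0.0015,0,0,0,1,0,0,0,0,0,0,1,0,0,0,0,0,0]}}

```text
time_s: 18.3
position: [0.5357, 0.2899, 0.0163]
eef_rot: [3.113, 0.421, -0.0]
ft_force: [1.2, 0.3, -1.2]
finger_gap: 0.0352
```

Run:
```python
from h import *
a=save("side","s7")[:,:,::-1]
cv2.imwrite("pics/c7.png",cv2.resize(a[220:390,160:330],(540,540)))
```

```text
(no output)
```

View pics/c7.png

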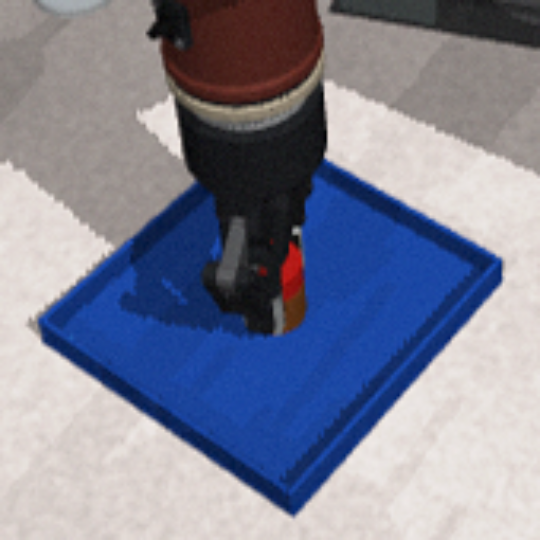

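The jar is just above the floor near the tray centre (crop (285,290)), with no contact force yet. I'll go on in 1 mm steps.

{"method": "send_rows", "body": {"commands": [1,0,0,0.001,0,0,0,1,0,0,0,0,0,0,1,0,0,0.001,0,0,0,1,0,0,0,0,0,0,1,0,0,0,0,0,0]}}

```text
time_s: 18.98
position: [0.5358, 0.2899, 0.0147]
eef_rot: [3.113, 0.421, 0.0]
ft_force: [-1.4, -0.4, 4.9]
finger_gap: 0.035
```

The force went from -1 to +5 N at TCP z 0.0147, against 0.0146 predicted, so the jar is on the floor. I'll release it and rise.

{"method": "send_rows", "body": {"commands": [0.3,0,0,0,0,0,0,-0.2,0,0,0,0,0,0,-1,0,0,0,0,0,0,-1,0,0,0,0,0,0,-1,0,0,0,0,0,0,-1,0,0,0,0,0,0,-1,0,0,0,0,0,0,-1,0,0,-0.01,0,0,0,-1,0,0,-0.02,0,0,0,-1,0,0,-0.03,0,0,0,-1,0,0,-0.03,0,0,0,-1,0,0,-0.03,0,0,0,-1,0,0,-0.03,0,0,0,-1,0,0,-0.03,0,0,0,-1,0,0,0,0,0,0,-1,0,0,0,0,0,0]}}

```text
time_s: 20.98
position: [0.5356, 0.2898, 0.1945]
eef_rot: [-3.113, -0.421, -0.0]
ft_force: [0.5, -0.1, -1.5]
finger_gap: 0.0853
```

Run:
```python
from h import *
a=save("side","s8");b=save("top","t8")
for c in("top","side"):
  for t in("amber_jar","clear_jar"):
    for r in recognise(c,t):
        p=towld(c,r["position"]);print(c,t,round(r["conf"],2),p.round(3),proj(c,p).round())
o=np.vstack([cv2.resize(a,(480,300)),cv2.resize(b,(480,300))]);o=np.hstack([o,np.vstack([cv2.resize(a[220:390,160:330],(300,300)),cv2.resize(b[110:250,150:290],(300,300))])])
cv2.imwrite("pics/c8.png",o[:,:,::-1]);print(ctrl.get_obs()["finger_gap"],ctrl.get_obs()["ft_force"])
```

```text
top amber_jar 0.74 [0.533 0.284 0.05 ] [205. 191.]
top clear_jar 0.6 [0.61  0.001 0.115] [335. 147.]
side amber_jar 0.77 [ 0.664 -0.175  0.04 ] [297. 157.]
side amber_jar 0.74 [0.534 0.298 0.04 ] [243. 309.]
side clear_jar 0.63 [ 0.608 -0.002  0.115] [284. 175.]
0.08538389268066836 [0.48107308 0.5182752  0.02572319]
```

View pics/c8.png

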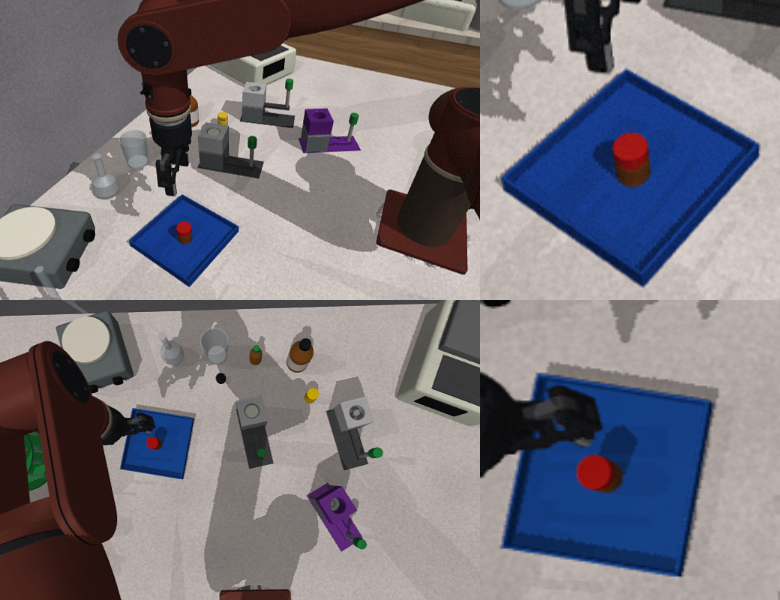

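The jar stands upright in the middle of the tray (side px (243,309), top px (205,191), top at z≈0.05). The gripper is clear of it, and the white-capped jar is unmoved. I'll hand the job in.

```bash
python3 -c "
from h import *
print(ticket.finish_job())"
```

```text
the job is handed in; nothing more can be done
None
```

I lifted the green handle of the red-capped jar's nest about 48 mm to its stop, and it stayed up when released. I then gripped the pushed-out amber jar, carried it over the other nest, and set it down in the middle of the blue tray. The jar met the floor at TCP z 0.0147 (0.0146 expected) with about 5 N. I released it, rose clear and handed the job in at about 21 s; no verdict is reported.

- **Amber jar:** the last pictures show it upright near the tray centre, at about (0.535, 0.29) with its top at z ≈ 0.05. The two cameras' networks differ by about 14 mm in y, but the jar is well within the walls either way.
- **Clear jar:** it was found at (0.610, 0.001, 0.115), against (0.610, 0.000, 0.117) at the start, so it did not move.
- **Robot:** the gripper was clear and the wrist force was near zero.
- **Look-alikes:** I did not touch the purple nest or the yellow jar. The side camera's network also reported the yellow jar as the amber one, which I ignored.

No check failed.

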